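# Load the battery row of an opened backup power unit

## Robot

A 6-joint arm with a two-finger parallel gripper is mounted at the origin on the work surface. World frame = base frame: x ahead of the robot, y to its left, z up, the work surface at z = 0. Lengths are in mm, angles in rad, forces in N, time in s.
With the tool pointing down it reaches from about 275 to 1000 mm from the base axis. Payload 8.4 kg.
Tool frame: the origin (TCP) lies between the finger pads; the fingertips stand arm.tip_reach ahead of it and the grasp point (between the pads) lies 2 mm behind it (arm.tip_reach is the distance from the TCP to the fingertips, in mm); z points along the fingers, y is the direction in which the jaws open and shut (so a half turn about z gives the same grasp; the last joint's range is limited). The gripper opens to 85 mm and grips with 20 to 120 N. Pads are 22 mm wide; open, the fingers measure 114 mm over their backs; the gripper's body (76 mm by 85 mm) begins 54 mm behind the grasp point. The pads swing forward as they close: fully open they stand 13 mm farther back than shut.
Start: joints at [1.15, 0.353, 1.633, -0, 1.155, -0.002], TCP at [254.164, 570.989, 248.281] pointing down, gripper open.
Joint ranges: [-2.63, 2.63], [-0.92, 2.1], [0.06, 2.66], [-1.3, 4.44], [0, 2.69], [-3.02, 3.02]. Speed limits (rad/s): [2.22, 2.22, 2.79, 3.14, 3.14, 3.14].

## Interface

Orientations are given as [roll, pitch, yaw] about the fixed x, y, z axes, in that order (R = Rz(yaw) Ry(pitch) Rx(roll)).
In Python, from station import arm, eyes, hand_in gives the robot as it stands.
- The arm moves only by the tool play_rows, never from a script. Its argument "series" is a list of rows, each an object with "turn": the turn, a rotation vector about the tool's x, y, z in degrees, a list of three; "delta_pos": the shift along the tool's x, y, z in cm, a list of three; "grip": the closure in counts, from 0 (fully open) to 255 (shut). A call has 1 to 10 rows; each row is the pose to reach, as a shift and turn from the pose commanded when the call began, along the tool's axes at that moment; what a row does not reach only later rows make up. A row lasts 1/8 s, in which the tool goes at most 62.5 mm and 10.7 degrees, less where a joint would pass 70% of its speed; a pose out of reach is approached as far as the arm can. A call with a gripper value outside its range is refused whole. The fingers move at their own pace and stop on an object; the grip force is fixed at half the most. Time passes only in rows, so rows that repeat a pose let the fingers close. It gives the time, the measured TCP pose, the force and the opening at its end, in the units of the state.
- arm.get_state(): the state, without advancing time (a new reading comes with each control period).
- eyes.camera(name): name is "scene" or "top" or "wrist"; returns the picture (400x640x3 uint8, red, green, blue); there is no depth.
- eyes.camera_info(name): a dict with "mtx" (3x3 intrinsics, pixels), "dist" ([k1, k2, p1, p2, k3] as OpenCV has them; the pictures are not rectified), "rvec" (rotation vector, rad) and "tvec" (3), from world to camera coordinates, as OpenCV has them. Camera axes: x right, y down, z forward; pixel columns grow to the right and rows downward; lengths in mm; the calibration is good to about 2 mm. A picture is of the moment at which its call begins: read the wrist's pose just before it. camera_info takes no time and is no camera call; for the wrist camera it gives the pose at the moment of the call.
- hand_in(): hands the job in, once; it reports no verdict.
The state is a dict: "time": time; "joint_pos": joint angles; "qvel": joint speeds; "tau": joint torques, N m; "position": TCP position; "eef_rot": TCP orientation; "force": force on the tool from outside, world axes, zero at the start; "ft_torque": the same for the moment, N m; "gripper_width": finger opening in mm.
Only numpy, scipy, OpenCV 4.12 (cv2) and the standard library are available. Lean on these libraries where they do the work, as an engineer would, in place of code of your own. Each camera call takes 0.05 s, during which the arm holds its last target.

## Task

The backup power unit on the bench is having its four batteries renewed: three new ones (black with blue lids) already stand in a loose row at the open end of its battery bay. Stand the fourth new battery upright behind them in the bay, square and in line like the others, then push all four along the bay together as one straight row, none of them tipping or turning, under the circuit board until they are packed tight and fully home against the stop at the far end. Then swing the retaining gate fully shut behind the last one; leave the old grey battery and everything else on the bench where it is.

Things in the scene. Friction and masses are not known exactly. Their poses are not given: they have to be found in the camera images.
- chassis: The power unit's open sheet-metal chassis, fixed, 310 mm (its x) by 480 mm (its y). Origin: on the battery bay's centre line, at bench level; y along the bay in the pushing direction, x across it, away from the electronics. The bay's smooth floor is 3 mm above the bench, from the open end without a wall at y = -240 mm to the stop at y = +200; it is 105 mm wide (x from -52.5 to +52.5).
- bay_wall (a point): Middle of the top edge of the partition along the bay's -x side, at chassis (-54, 0, 45) mm. It is 3 mm thick, 45 mm high and runs the bay's whole length; beyond it (to x = -250) stand electronics up to 70 mm high and chassis walls 55 mm high.
- guide_mouth (a point): Where the straight guide wall on the bay's +x side begins, at chassis (+52.5, +70, 25) mm. The wall is 25 mm high and runs from here to the stop; a gentle flare before it leads outwards to x = +62 at y = +25. From there back to y = -240 the bay is open to the bench on this side.
- board_edge (a point): Middle of the near edge of the green circuit board that roofs the bay from chassis y = +80 to +205 mm, at chassis (0, +80, 68) mm. Its underside is 68 mm above the bench, its top 71 mm, its small components reach 82 mm.
- end_stop (a point): Foot of the end stop's face, on the bay floor at chassis (0, +200, 3) mm. The four batteries, packed tight and home, have their centres 21.5, 64.5, 107.5 and 150.5 mm from this face; the rear face of the last is then 172 mm from it (chassis y = +28).
- gate (a joint): Angle of the retaining gate about its upright hinge (rad). 0: shut, straight across the bay, middle plane at chassis y = +22, plate 4 mm thick, so 4 mm play behind a row that is home; a battery not home blocks it. It grows as the gate opens away from the stop: at 1.57 it points along chassis -y. It starts at 1.65 to 2.1, stays where left (friction 0.12 N m), hard stops at 0 and 2.3.
- gate_hinge (a point): The gate's hinge axis (upright), at chassis (+70, +22) mm, 28 mm above the bench. From it the gate reaches 116 mm: towards chassis -x when shut. The plate spans 8 to 48 mm above the bench; the hinge post is 56 mm high, its barrel 18 mm across.
- gate_tab (a point): Top centre of the red finger tab on the gate's upper edge, 80 mm from the hinge axis, 70 mm above the bench. The tab is 30 mm along the gate, 12 mm thick and stands 22 mm above the plate.
- battery_a: Leading battery of the row (nearest the stop), black with a blue lid, 97 mm (its x) by 43 mm (its y) by 52 mm high, 58 mm over the two terminals near the ends of its lid; about 0.3 kg. Origin: centre of its underside; z up. In the row its long side lies across the bay.
- battery_b: Second battery of the row, the same. All have smooth plastic cases that slide easily (friction about 0.35 on the floor, on each other and in the fingers).
- battery_c: Third battery of the row, the same; at the start it is the rearmost in the bay.
- battery_d: The fourth new battery, the same (black, blue lid), standing upright on the bench beside the bay's +x side, at either of two places that it shares with the old one.
- old_battery: The old battery that was taken out, the same size and mass but with a grey case and brown lid, standing on the bench. To be left alone.
- multimeter: Orange multimeter lying on the bench, 90 x 190 x 43 mm, origin at the centre of its underside. Bystander.
- screwdriver: Yellow-handled screwdriver lying on the bench, 190 mm long. Bystander.
- solder_reel: Solder reel standing on its flange, 66 mm across, 48 mm high. Bystander.
- parts_tray: Green open tray, 90 x 130 x 25 mm. Bystander.
- pliers: Blue-handled pliers lying on the bench near the bay's open end, about 165 mm long, 18 mm high. Bystander.
Things that resemble listed ones, but are neither listed nor needed, are in the scene too. Leave any orange look-alike of the battery_c alone. Leave any pink look-alike of the battery_d alone.

How it is judged:
By the outcome, as a careful person would: the job done as asked, in the order asked, and still so for the second after the job is handed in, with the robot touching nothing.
It also fails if it takes over 64 s, if anything falls off the work surface, if the arm or the gripper's body presses on something with over 40 N, if the wrist force passes 120 N, or if a joint passes its speed limit or range.

## Working session

There is one attempt and no reset: what is moved stays moved. The work goes in short steps, Python scripts to look and compute and a tool call to move; the robot and the scene stay as the last step left them, time stands still between calls to the robot, and variables do not carry over. Pictures are saved under pics/ and viewed, and the job is handed in when it is done.

Besides the shell and the picture viewer there is one more tool, called after "Call:" as name([rows], argument=value, ...), one row to a line, values as JSON. play_rows: Moves the arm, as the interface text tells. Its arguments: {"type":"object","properties":{"series":{"type":"array","items":{"type":"object","properties":{"turn":{"type":"array","items":{"type":"number"}},"delta_pos":{"type":"array","items":{"type":"number"}},"grip":{"type":"number"}}}}},"required":["series"]}

```bash
ls; mkdir -p pics
python3 - <<'E'
from station import arm, eyes
import cv2
print(arm.get_state()); print(arm.tip_reach)
for n in ["scene","top","wrist"]:
    i=eyes.camera_info(n); im=eyes.camera(n); cv2.imwrite(f"pics/{n}0.png",im[:,:,::-1]); print(n,i)
E
```

```text
pics
{'time': 0.0, 'joint_pos': array([ 1.14961386e+00,  3.53680510e-01,  1.63414668e+00,  1.61639733e-05,
        1.15520516e+00, -2.39795937e-03]), 'qvel': array([ 0.00127949,  0.00021738,  0.00026601, -0.00220513, -0.00020538,
        0.00132861]), 'tau': array([-1.86406913e-03, -6.05262780e+01, -3.42055249e+01, -3.80608867e-05,
        9.53369978e-03, -3.77385027e-05]), 'position': array([253.96157317, 570.56987143, 247.53609022]), 'eef_rot': array([-3.14015300e+00, -1.82309261e-05,  2.72280160e+00]), 'force': array([0.0371505 , 0.01029087, 0.09026544]), 'ft_torque': array([0.00859761, 0.03884672, 0.01444387]), 'gripper_width': 85.43195330078407}
17.0
scene {'mtx': array([[442.31164142,   0.        , 320.216047  ],
       [  0.        , 442.31164142, 199.57581233],
       [  0.        ,   0.        ,   1.        ]]), 'dist': array([0.02095936, 0.        , 0.        , 0.        , 0.        ]), 'rvec': array([ 1.84599637,  1.53825036, -0.72169964]), 'tvec': array([-134.9470675 , -281.65513792, 1833.22977763])}
top {'mtx': array([[375.06275104,   0.        , 314.21161286],
       [  0.        , 375.06275104, 197.13052595],
       [  0.        ,   0.        ,   1.        ]]), 'dist': array([0.01391365, 0.        , 0.        , 0.        , 0.        ]), 'rvec': array([ 2.13844744, -2.14622939,  0.19009887]), 'tvec': array([  36.84919855,  529.7212078 , 1097.98453471])}
wrist {'mtx': array([[318.35374516,   0.        , 317.57381285],
       [  0.        , 318.35374516, 204.46701541],
       [  0.        ,   0.        ,   1.        ]]), 'dist': array([-0.04856692,  0.        ,  0.        ,  0.        ,  0.        ]), 'rvec': array([-2.44055871, -1.58629696, -0.2106743 ]), 'tvec': array([-625.22660419,  -34.41469641,  378.01405227])}
```

View pics/scene0.png

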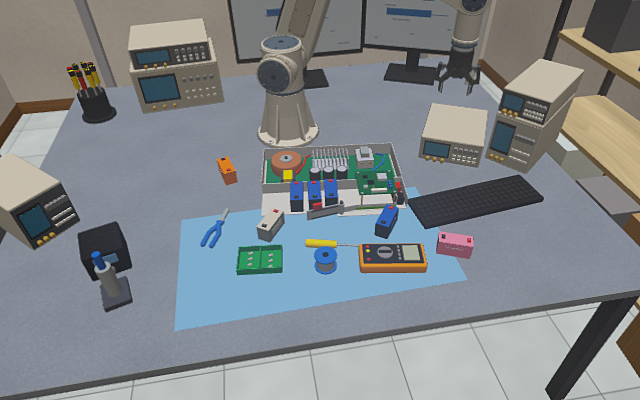

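View pics/top0.png

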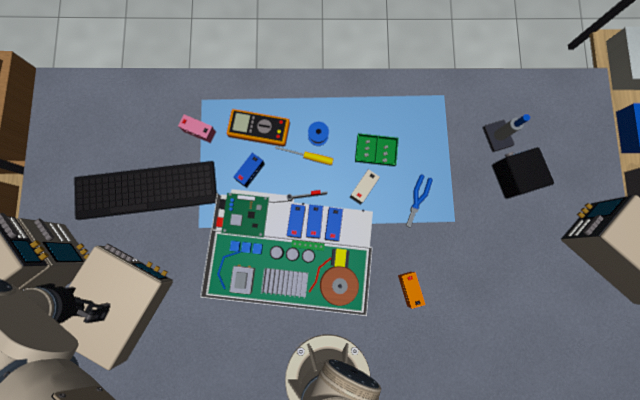

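View pics/wrist0.png

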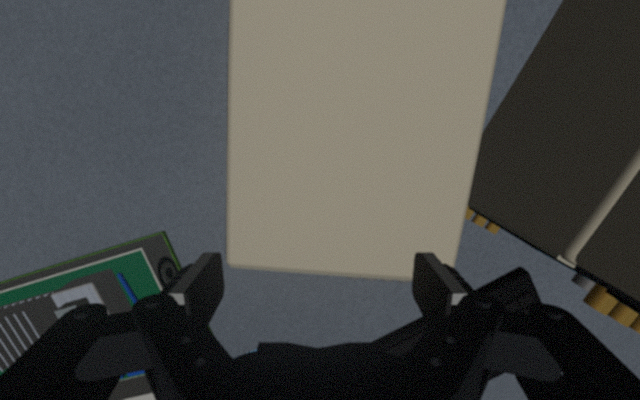

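```bash
cat > h.py <<'E'
import numpy as np, cv2
from station import arm, eyes
def ray(info,px):
    px=np.array(px,float).reshape(-1,1,2)
    n=cv2.undistortPoints(px,info["mtx"],info["dist"]).reshape(-1,2)
    R=cv2.Rodrigues(np.array(info["rvec"]))[0]; t=np.array(info["tvec"]).reshape(3)
    c=-R.T@t; d=np.c_[n,np.ones(len(n))]@R
    return c,d
def plane(info,px,z):
    c,d=ray(info,px); s=(np.asarray(z)-c[2])/d[:,2]
    return c+d*s[:,None]
def proj(info,P):
    return cv2.projectPoints(np.array(P,float).reshape(-1,1,3),np.array(info["rvec"]),np.array(info["tvec"]),info["mtx"],info["dist"])[0].reshape(-1,2)
E
python3 - <<'E'
import cv2
im=cv2.imread("pics/top0.png")
cv2.imwrite("pics/top_c.png",cv2.resize(im[140:320,195:395],None,fx=4,fy=4,interpolation=cv2.INTER_CUBIC)[:600*2][:,:800][:600])
E
python3 - <<'E'
from h import *
im=cv2.imread("pics/top0.png"); hsv=cv2.cvtColor(im,cv2.COLOR_BGR2HSV)
i=eyes.camera_info("top")
m=cv2.inRange(hsv,(105,150,80),(125,255,255))
n,l,s,c=cv2.connectedComponentsWithStats(m)
for k in range(1,n):
    if s[k,4]>60:
        r=cv2.minAreaRect(np.argwhere(l==k)[:,::-1].astype(np.float32)); b=cv2.boxPoints(r)
        print(s[k],c[k],plane(i,[r[0]],55)[0],"\n",plane(i,b,52)[:,:2].round(0).tolist())
m=cv2.inRange(hsv,(0,200,130),(6,255,255))|cv2.inRange(hsv,(174,200,130),(180,255,255))
n,l,s,c=cv2.connectedComponentsWithStats(m)
for k in range(1,n):
    if s[k,4]>10: print("red",s[k],c[k],plane(i,[c[k]],70)[0])
E
```

```text
[633 104   7  43 160] [637.175 118.875] [ 752.88700083 -967.58011661   55.        ] 
 [[823.0, -971.0], [823.0, -989.0], [686.0, -970.0], [686.0, -952.0]]
[308 121  21  25 389] [317.89717224 133.05398458] [729.16561924  22.40741788  55.        ] 
 [[769.0, 53.0], [769.0, -9.0], [692.0, -8.0], [692.0, 53.0]]
[234 153  29  32 398] [248.01256281 168.05527638] [616.86260727 237.14917195  55.        ] 
 [[592.0, 283.0], [670.0, 226.0], [644.0, 192.0], [566.0, 249.0]]
[412 175  21  34 303] [420.74587459 190.9669967 ] [ 543.4307224 -286.3123901   55.       ] 
 [[502.0, -248.0], [601.0, -285.0], [586.0, -327.0], [488.0, -289.0]]
[287 205  18  33 388] [295.6443299  220.11082474] [457.2536106   90.95504571  55.        ] 
 [[414.0, 118.0], [508.0, 104.0], [501.0, 64.0], [408.0, 78.0]]
[307 205  15  33 383] [314.08616188 220.36031332] [456.23478061  36.02271338  55.        ] 
 [[411.0, 60.0], [506.0, 51.0], [503.0, 12.0], [407.0, 21.0]]
[325 208  17  33 387] [333.36950904 223.30490956] [447.30083798 -21.48137859  55.        ] 
 [[403.0, 4.0], [498.0, -8.0], [492.0, -48.0], [398.0, -35.0]]
[218 241  33  48 226] [235.73893805 251.89380531] [339.90286293 280.904622    55.        ] 
 [[295.0, 346.0], [419.0, 266.0], [386.0, 216.0], [263.0, 297.0]]
[253 244   9  10  80] [257.075  248.1875] [375.44283186 203.82519853  55.        ] 
 [[389.0, 216.0], [389.0, 193.0], [362.0, 192.0], [362.0, 216.0]]
red [312 191   8   4  25] [315.36 192.08] [540.65244313  31.81060596  70.        ]
red [216 218   7   8  45] [219.06666667 221.46666667] [453.9621429  314.05156568  70.        ]
red [309 258  22  34  48] [318.45833333 273.22916667] [303.83870595  24.14615661  70.        ]
```

View pics/top_c.png

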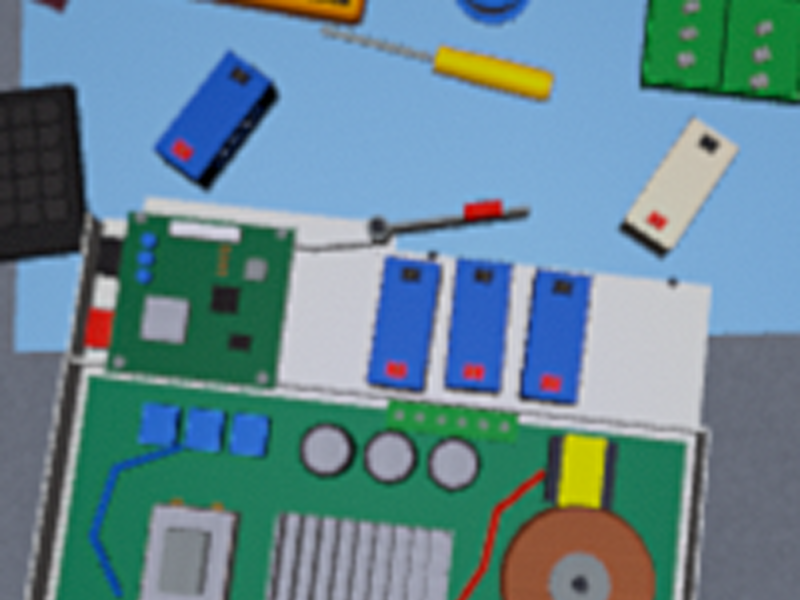

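Run:
```python
from h import *
i=eyes.camera_info("top")
P=lambda x,y,z:plane(i,[[195+x/4,140+y/4]],[z])[0]
for n,x,y,z in [("hinge",378,228,56),("part open",703,432,45),("part far",85,370,45),("floorcorner",712,287,3),("board+x",295,228,71),("board-x",272,385,71)]:
    print(n,P(x,y,z).round(1))
w=eyes.camera_info("wrist");R=cv2.Rodrigues(w["rvec"])[0]
s=arm.get_state()
from scipy.spatial.transform import Rotation as Ro
T=Ro.from_euler("xyz",s["eef_rot"]).as_matrix()
print("cam in tool",T.T@(-R.T@w["tvec"]-s["position"]), "\n",T.T@R.T, "\n",T)
```

```text
hinge [528.3 109.4  56. ]
part open [ 375.7 -132.6   45. ]
part far [423.5 327.2  45. ]
floorcorner [ 489.5 -149.8    3. ]
board+x [526. 170.  71.]
board-x [410.2 184.9  71. ]
cam in tool [  66.42290125    0.83909688 -125.47940222] 
 [[ 5.52951124e-04 -9.64905891e-01 -2.62595348e-01]
 [ 9.99999834e-01  4.91054694e-04  3.01336129e-04]
 [-1.61812327e-04 -2.62595471e-01  9.64906002e-01]] 
 [[-9.13585688e-01  4.06646061e-01 -4.15007832e-04]
 [ 4.06646272e-01  9.13585179e-01 -9.64337788e-04]
 [-1.29991588e-05 -1.04976659e-03 -9.99999449e-01]]
```

Candidates for battery_d in the top picture:
- Blue-lid black battery alone at (249,169), which matches the description.
- Row batteries at (296,221), (315,222) and (334,223), which are a, b and c.
- Old cream/grey one at (365,186).
- Pink look-alike at (197,128).
- Orange look-alike at (412,290).

I choose (249,169). I'll move the wrist camera above it for a close check and a finer measurement.

Call:
play_rows([
  {"delta_pos": [-54, -26.4, -6], "turn": [0, 0, -18], "grip": 0},
  {"delta_pos": [-54, -26.4, -6], "turn": [0, 0, -18], "grip": 0},
  {"delta_pos": [-54, -26.4, -6], "turn": [0, 0, -18], "grip": 0},
  {"delta_pos": [-54, -26.4, -6], "turn": [0, 0, -18], "grip": 0},
  {"delta_pos": [-54, -26.4, -6], "turn": [0, 0, -18], "grip": 0},
  {"delta_pos": [-54, -26.4, -6], "turn": [0, 0, -18], "grip": 0},
  {"delta_pos": [-54, -26.4, -6], "turn": [0, 0, -18], "grip": 0},
  {"delta_pos": [-54, -26.4, -6], "turn": [0, 0, -18], "grip": 0},
  {"delta_pos": [-54, -26.4, -6], "turn": [0, 0, -18], "grip": 0},
  {"delta_pos": [-54, -26.4, -6], "turn": [0, 0, -18], "grip": 0},
])

```text
time: 1.4
position: [641.5, 107.8, 308.3]
eef_rot: [-3.141, 0.0, 3.036]
force: [-0.8, 0.2, 0.4]
gripper_width: 85.5
```

```bash
cat > look.py <<'E'
import sys
from h import *
import pickle
n=sys.argv[1]; cam=sys.argv[2] if len(sys.argv)>2 else "wrist"
s=arm.get_state(); i=eyes.camera_info(cam); im=eyes.camera(cam)
print(s["time"],s["position"],s["eef_rot"],s["qvel"].max())
cv2.imwrite(f"pics/{n}.png",im[:,:,::-1]); pickle.dump((i,s),open(f"pics/{n}.pkl","wb"))
E
python3 look.py w1
```

```text
1.4 [641.50341552 107.77874482 308.2970069 ] [-3.14136216e+00  1.63231742e-04  3.03552725e+00] 0.23668562879202942
```

View pics/w1.png

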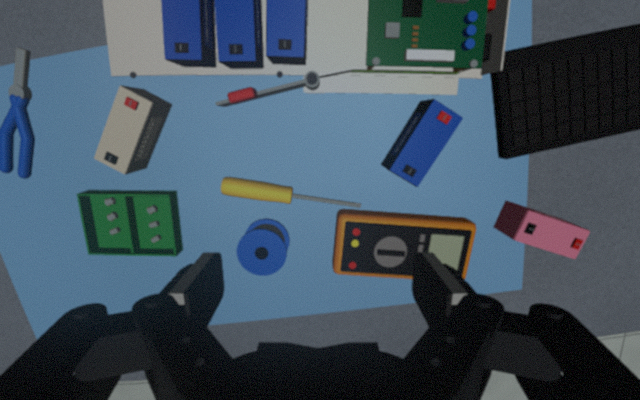

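The wrist picture shows battery_d at (422,142), blue lid and black case, with its red terminal toward the bay. The row is cut off at the top of the image, so I'll shift closer to see it all.

Call:
play_rows([
  {"delta_pos": [6, 0, 0], "turn": [0, 0, 0], "grip": 0},
  {"delta_pos": [11.5, 0, 0], "turn": [0, 0, 0], "grip": 0},
  {"delta_pos": [11.5, 0, 0], "turn": [0, 0, 0], "grip": 0},
  {"delta_pos": [11.5, 0, 0], "turn": [0, 0, 0], "grip": 0},
  {"delta_pos": [11.5, 0, 0], "turn": [0, 0, 0], "grip": 0},
])

```text
time: 2.08
position: [526.7, 122.3, 308.4]
eef_rot: [3.141, 0.001, 3.037]
force: [0.7, -1.0, -0.0]
gripper_width: 85.1
```

```bash
python3 look.py w2
```

```text
2.075 [526.72709555 122.31196964 308.35573017] [3.14145938e+00 6.00176573e-04 3.03684387e+00] 0.004208653305276518
```

View pics/w2.png

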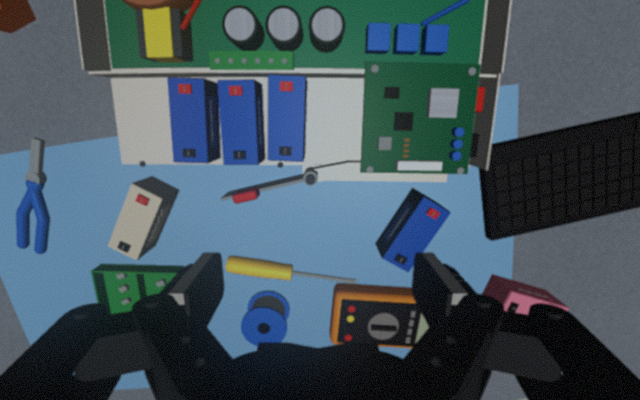

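```bash
python3 - <<'E'
import cv2
im=cv2.imread("pics/w2.png")
cv2.imwrite("pics/w2_a.png",cv2.resize(im[55:205,75:275],None,fx=4,fy=4,interpolation=cv2.INTER_CUBIC))
cv2.imwrite("pics/w2_b.png",cv2.resize(im[55:205,270:500],None,fx=3.4,fy=3.4,interpolation=cv2.INTER_CUBIC))
E
python3 - <<'E'
from h import *
import pickle
im=cv2.imread("pics/w2.png"); hsv=cv2.cvtColor(im,cv2.COLOR_BGR2HSV)
i,s=pickle.load(open("pics/w2.pkl","rb"))
m=cv2.inRange(hsv,(108,130,90),(125,255,255))
m=cv2.morphologyEx(m,cv2.MORPH_CLOSE,np.ones((9,9)))
n,l,st,c=cv2.connectedComponentsWithStats(m)
for k in range(1,n):
    if st[k,4]>600:
        q=np.argwhere(l==k)[:,::-1].astype(np.float32)
        P=plane(i,q,[52.]*len(q))[:,:2].astype(np.float32)
        r=cv2.minAreaRect(P)
        print(st[k],c[k].round(),np.round(r[0],1),np.round(r[1],1),round(r[2],1),P.mean(0).round(1))
E
```

```text
[ 367    0  102   53 2369] [411.  35.] [382.5 251. ] [ 48.7 118.7] 9.5 [382.6 241.6]
[ 268   75   38   86 2858] [286. 119.] [457.9  94.1] [42. 96.] 82.7 [458.3  93.8]
[ 168   78   40   84 2723] [188. 121.] [447.7 -21.1] [41.4 95.2] 82.1 [448.5 -21.1]
[ 217   80   42   85 2857] [238. 123.] [457.   36.7] [43.1 95.8] 84.3 [457.5  37.2]
[  16  181   31   73 1479] [ 31. 219.] [ 542.6 -257. ] [42.4 98.9] 68.9 [ 545.8 -258.2]
[ 382  197   68   75 2236] [416. 234.] [618.7 240.3] [42.9 96.1] 54.1 [616.8 240.6]
[ 241  291   49   56 1806] [265. 320.] [721.9  28.6] [63.9 91.6] 75.8 [723.8  29.1]
```

View pics/w2_a.png

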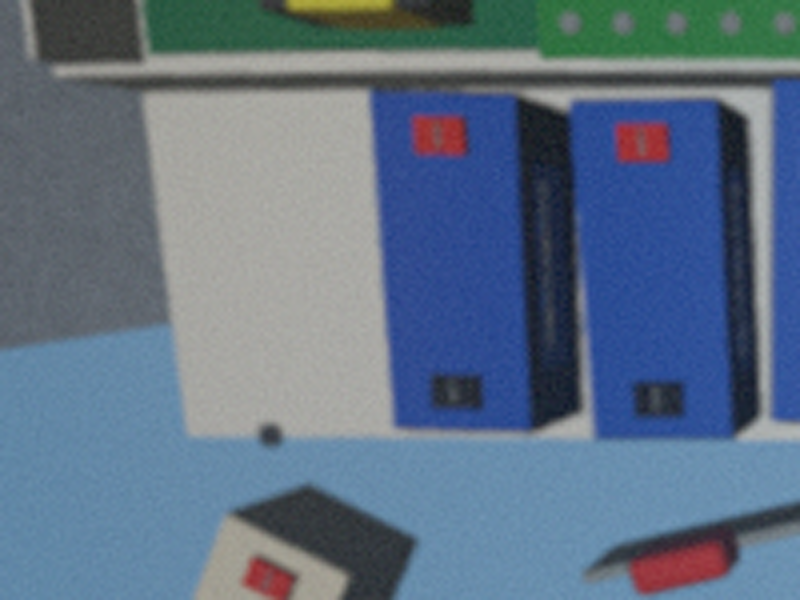

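View pics/w2_b.png

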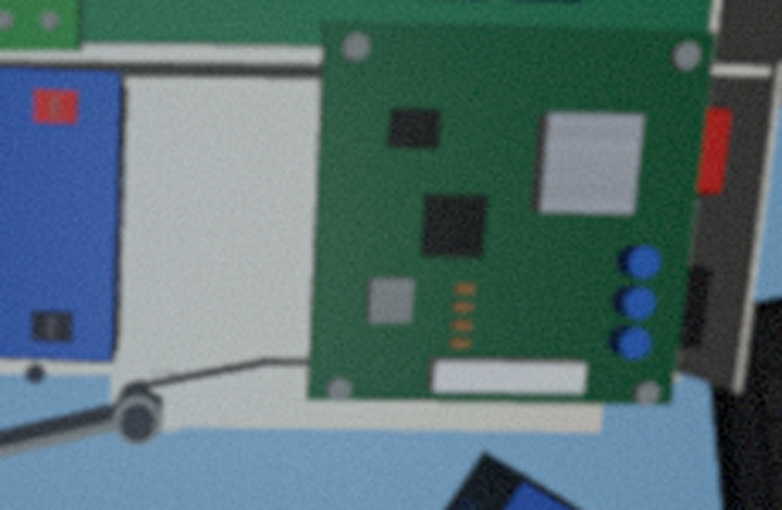

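Run:
```python
from h import *
import pickle
i,s=pickle.load(open("pics/w2.pkl","rb"))
g=cv2.cvtColor(cv2.imread("pics/w2.png"),cv2.COLOR_BGR2GRAY).astype(float)
g=cv2.GaussianBlur(g,(3,3),0)
# partition light->dark boundary: max negative gradient along column rows 66..82
pts=[]
for x in list(range(110,165,5))+list(range(310,360,5)):
    col=np.interp(np.arange(66,82,.25),np.arange(400),g[:,x]); d=np.gradient(col); k=d.argmin(); pts.append((x,66+k*.25))
P=plane(i,pts,[45.]*len(pts)); 
print(np.array(pts)[:,1])
vx,vy,x0,y0=cv2.fitLine(P[:,:2].astype(np.float32),cv2.DIST_HUBER,0,.01,.01).ravel()
print("part edge dir",np.degrees(np.arctan2(vy,vx)),x0,y0)
# floor end edge
pts=[]
for y in range(95,160,4):
    row=np.interp(np.arange(100,130,.25),np.arange(640),g[y]); d=np.gradient(row); pts.append((100+d.argmax()*.25,y))
Q=plane(i,pts,[3.]*len(pts))
a=cv2.fitLine(Q[:,:2].astype(np.float32),cv2.DIST_HUBER,0,.01,.01).ravel(); print("end edge",np.degrees(np.arctan2(a[1],a[0])),a[2:])
# board edge
pts=[]
for y in range(80,160,4):
    row=np.interp(np.arange(352,375,.25),np.arange(640),g[y]); d=np.gradient(row); pts.append((352+d.argmin()*.25,y))
B=plane(i,pts,[71.]*len(pts))
b=cv2.fitLine(B[:,:2].astype(np.float32),cv2.DIST_HUBER,0,.01,.01).ravel(); print("board edge",np.degrees(np.arctan2(b[1],b[0])),b[2:])
hg=plane(i,[[310.6,175]],[56.])[0]; print("hinge",hg)
tab=plane(i,[[244.5,194]],[70.])[0]; print(tab)
for yaw in (-5.5,-6,-6.5,-7,-7.5):
    c,sn=np.cos(np.radians(yaw)),np.sin(np.radians(yaw)); ex=np.array([c,sn]);ey=np.array([-sn,c])
    print(yaw,"Ox: part",np.dot(ex,[x0,y0])+52.5,"hinge",ex@hg[:2]-70,"Oy: end",ey@a[2:]+240,"board",ey@b[2:]-80,"hinge",ey@hg[:2]-22)
```

```text
[73.25 73.25 73.25 73.25 73.25 73.25 73.25 72.25 72.25 72.25 72.25 72.25
 72.25 72.25 73.25 73.25 73.25 73.25 73.25 73.25 73.25]
part edge dir 83.41116 401.72308 56.40675
end edge -6.899204 [ 450.88916 -141.42426]
board edge -6.630195 [458.68967 179.58519]
hinge [526.11834008 114.86839843  56.        ]
[538.00826089  35.56603748  70.        ]
-5.5 Ox: part 446.9672827337071 hinge 442.6865475196662 Oy: end 142.44264470509177 board 142.7218715119325 hinge 142.7657753287922
-6 Ox: part 446.12629154500917 hinge 441.2291915995721 Oy: end 146.48123251246886 board 146.54752934112256 hinge 147.23347890940738
-6.5 Ox: part 445.25532419022386 hinge 439.73290359723353 Oy: end 150.52694213606267 board 150.35593469883887 hinge 151.68829470538955
-7 Ox: part 444.3544469968874 hinge 438.1977974607749 Oy: end 154.5794654794219 board 154.1467975602686 hinge 156.12988346526834
-7.5 Ox: part 443.423728570286 hinge 436.6239900944719 Oy: end 158.6384939272039 board 157.9198292365279 hinge 160.55790694486333
```

Run:
```python
from h import *
import pickle
i,s=pickle.load(open("pics/w2.pkl","rb"))
t=eyes.camera_info("top")
yaw=np.radians(-6.65);ex=np.array([np.cos(yaw),np.sin(yaw)]);ey=np.array([-ex[1],ex[0]])
O=ex*445.0+ey*151.7; print("O",O)
C=lambda w:(round(float(ex@(w[:2]-O)),1),round(float(ey@(w[:2]-O)),1))
for n,p,z in [("flare",(270+265/3.4,55+360/3.4),25),("flare straight end",(270+300/3.4,55+361/3.4),25),("floor+x",(75+300/4,55+437/4),3),("floor corner",(75+187/4,55+437/4),3),("hinge",(310.6,175),56),("hinge low",(310.6,177),56),("partition end",(88,73),45),("tab",(244.5,194),70)]:
    print(n,C(plane(i,[p],[z])[0]))
for n,c in [("a",(457.9,94.1)),("b",(457,36.7)),("c",(447.7,-21.1)),("d",(618.7,240.3)),("tab scene",(540.7,31.8))]: print(n,C(np.array(c)))
P=[(-52.5,-240,45),(-52.5,60,45),(60,-240,3),(52.5,70,25),(62,25,25),(70,22,56),(0,80,71)]
W=[np.r_[O+ex*a+ey*b,z] for a,b,z in P]
im=cv2.imread("pics/w2.png")
for q in proj(i,W): cv2.circle(im,tuple(int(v) for v in q),2,(0,255,255),1); print(q)
im2=cv2.imread("pics/top0.png"); print(proj(t,W))
for q in proj(t,W): cv2.circle(im2,tuple(int(round(v)) for v in q),1,(0,255,255),-1)
a=cv2.resize(im[55:205,75:475],None,fx=2,fy=2); b=cv2.resize(im2[180:260,195:395],None,fx=4,fy=4)[:300]
cv2.imwrite("pics/ov.png",np.vstack([a,b]))
```

```text
O [459.57354313  99.1466008 ]
flare (50.8, 70.5)
flare straight end (51.0, 83.8)
floor+x (60.7, -198.8)
floor corner (60.9, -239.1)
hinge (64.3, 23.3)
hinge low (66.7, 23.3)
partition end (-53.2, -239.7)
tab (85.3, -54.1)
a (-1.1, -5.2)
b (4.7, -62.3)
c (2.1, -120.8)
d (141.7, 158.6)
tab scene (88.4, -57.5)
[87.81347719 73.61106116]
[343.46397423  73.24837955]
[121.0351667  163.61235737]
[347.46784064 162.20500918]
[312.41768588 169.10970155]
[309.47274294 179.68222564]
[361.91826949 120.62031486]
[[370.91228337 246.67431271]
 [270.84327395 235.34923273]
 [371.8273092  211.17065829]
 [272.71072001 201.4039992 ]
 [287.60181061 200.01014555]
 [288.334489   195.90963396]
 [265.51350159 216.208549  ]]
```

View pics/ov.png

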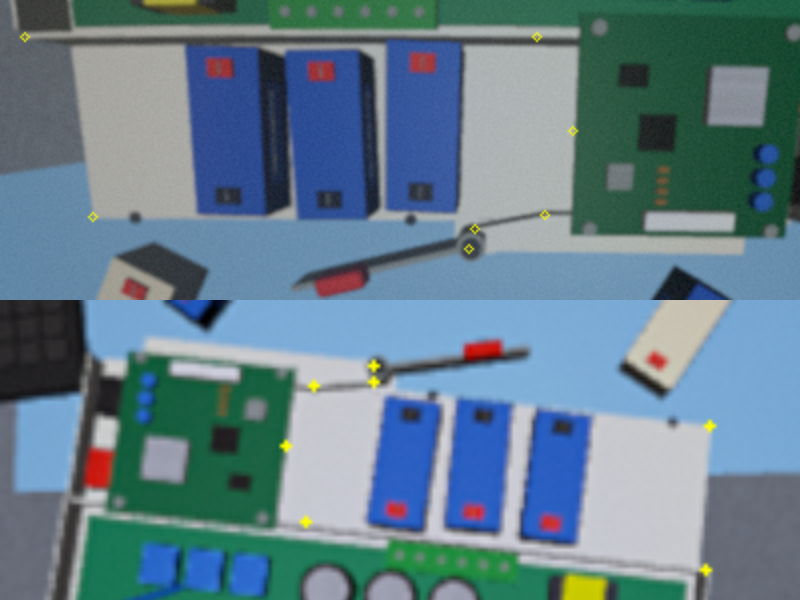

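Chassis origin fits at about world (459.6, 99.1) with yaw -6.65°. In chassis coordinates the row sits at a (-1,-5), b (+5,-62) and c (+2,-121), and d is at world (618.5,239.5) with its jaw axis at 54°. I'm moving above d now.

Call:
play_rows([
  {"delta_pos": [-2, 3.2, 4], "turn": [0, 0, 8], "grip": 0},
  {"delta_pos": [-5, 8, 8], "turn": [0, 0, 18], "grip": 0},
  {"delta_pos": [-7.9, 12.6, 12], "turn": [0, 0, 27], "grip": 0},
  {"delta_pos": [-7.9, 12.6, 15.5], "turn": [0, 0, 30], "grip": 0},
  {"delta_pos": [-7.9, 12.6, 15.5], "turn": [0, 0, 30], "grip": 0},
  {"delta_pos": [-7.9, 12.6, 15.5], "turn": [0, 0, 30], "grip": 0},
])

```text
time: 2.88
position: [618.0, 238.9, 154.3]
eef_rot: [3.141, 0.0, 2.514]
force: [0.5, -0.1, 1.3]
gripper_width: 85.8
```

```bash
python3 look.py w3
```

```text
2.875 [618.00563289 238.93972492 154.28930633] [3.14127891e+00 3.79077412e-04 2.51423745e+00] 0.0064534562186599155
```

View pics/w3.png

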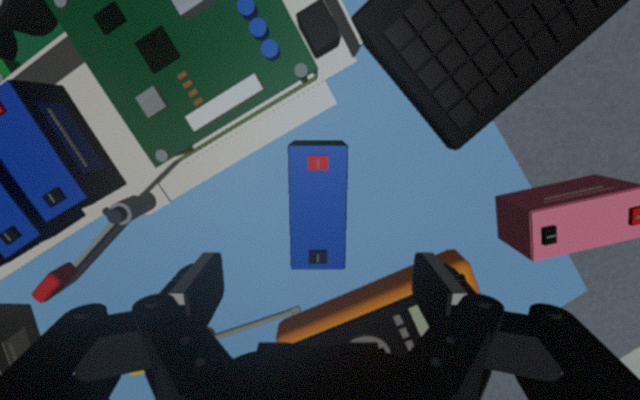

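Run:
```python
from h import *
import pickle
im=cv2.imread("pics/w3.png"); hsv=cv2.cvtColor(im,cv2.COLOR_BGR2HSV)
i,s=pickle.load(open("pics/w3.pkl","rb"))
m=cv2.inRange(hsv,(108,130,90),(125,255,255)); m[:,:270]=0;m[:,370:]=0
m=cv2.morphologyEx(m,cv2.MORPH_CLOSE,np.ones((15,15)))
q=np.argwhere(m>0)[:,::-1].astype(np.float32)
P=plane(i,q,[52.]*len(q))[:,:2].astype(np.float32)
r=cv2.minAreaRect(P); print(r)
y=s["eef_rot"][2]; tx=np.array([np.cos(y),np.sin(y)]); ty=np.array([np.sin(y),-np.cos(y)])
d=np.array(r[0])-s["position"][:2]; print("tool offs",tx@d,ty@d, "tooly ang",np.degrees(np.arctan2(ty[1],ty[0])))
```

```text
((589.0816040039062, 258.03143310546875), (48.196136474609375, 168.0053253173828), 58.13114547729492)
tool offs 34.6233379200488 -1.5222481931536294 tooly ang 54.05519483688492
```

Run:
```python
from h import *
import pickle
im=cv2.imread("pics/w3.png"); hsv=cv2.cvtColor(im,cv2.COLOR_BGR2HSV)
i,s=pickle.load(open("pics/w3.pkl","rb"))
m=cv2.inRange(hsv,(108,130,90),(125,255,255)); m[:,:275]=0;m[:,365:]=0;m[:130]=0;m[290:]=0
m=cv2.morphologyEx(m,cv2.MORPH_CLOSE,np.ones((15,15)))
q=np.argwhere(m>0)[:,::-1].astype(np.float32)
P=plane(i,q,[52.]*len(q))[:,:2].astype(np.float32)
r=cv2.minAreaRect(P); print(r)
y=s["eef_rot"][2]; tx=np.array([np.cos(y),np.sin(y)]); ty=np.array([np.sin(y),-np.cos(y)])
d=np.array(r[0])-s["position"][:2]; print("tool offs",tx@d,ty@d)
```

```text
((618.5533447265625, 239.78887939453125), (42.171165466308594, 96.23050689697266), 54.02892303466797)
tool offs 0.05504034335628677 1.0089708351307687
```

The close view confirms the blue-lid battery, upright, centred between the fingers (about 1 mm off) and aligned with them. I'll descend and grip.

Call:
play_rows([
  {"delta_pos": [0, 0.1, 5], "turn": [0, 0, 0], "grip": 0},
  {"delta_pos": [0, 0.1, 9.5], "turn": [0, 0, 0], "grip": 0},
  {"delta_pos": [0, 0.1, 12.6], "turn": [0, 0, 0], "grip": 0},
  {"delta_pos": [0, 0.1, 12.6], "turn": [0, 0, 0], "grip": 0},
  {"delta_pos": [0, 0.1, 12.6], "turn": [0, 0, 0], "grip": 255},
  {"delta_pos": [0, 0.1, 12.6], "turn": [0, 0, 0], "grip": 255},
  {"delta_pos": [0, 0.1, 12.6], "turn": [0, 0, 0], "grip": 255},
  {"delta_pos": [0, 0.1, 12.6], "turn": [0, 0, 0], "grip": 255},
  {"delta_pos": [0, 0.1, 12.6], "turn": [0, 0, 0], "grip": 255},
])

```text
time: 4.05
position: [619.2, 240.4, 29.4]
eef_rot: [3.139, 0.002, 2.513]
force: [-0.9, -0.8, 7.9]
gripper_width: 42.6
```

Call:
play_rows([
  {"delta_pos": [0, 0, -3], "turn": [0, 0, 0], "grip": 255},
  {"delta_pos": [0, 0, -8], "turn": [0, 0, 0], "grip": 255},
  {"delta_pos": [0, 0, -13], "turn": [0, 0, 0], "grip": 255},
  {"delta_pos": [-0.5, -4, -14], "turn": [0, 0, -3], "grip": 255},
  {"delta_pos": [-1.2, -9.5, -14], "turn": [0, 0, -9], "grip": 255},
  {"delta_pos": [-1.9, -15, -14], "turn": [0, 0, -15], "grip": 255},
  {"delta_pos": [-2.6, -20.5, -14], "turn": [0, 0, -21], "grip": 255},
  {"delta_pos": [-3.4, -26.5, -14], "turn": [0, 0, -26], "grip": 255},
  {"delta_pos": [-4.2, -32, -14], "turn": [0, 0, -29.4], "grip": 255},
  {"delta_pos": [-4.8, -36, -14], "turn": [0, 0, -29.4], "grip": 255},
])

```text
time: 5.3
position: [443.8, -81.0, 167.7]
eef_rot: [-3.141, 0.0, 3.027]
force: [-0.6, -0.1, -3.1]
gripper_width: 42.6
```

Call:
play_rows([
  {"delta_pos": [0, 0, 4], "turn": [0, 0, 0], "grip": 255},
  {"delta_pos": [0, 0, 6], "turn": [0, 0, 0], "grip": 255},
  {"delta_pos": [0, 0, 6], "turn": [0, 0, 0], "grip": 255},
  {"delta_pos": [0, 0, 6], "turn": [0, 0, 0], "grip": 255},
])

```text
time: 5.8
position: [445.9, -79.4, 108.2]
eef_rot: [-3.142, 0.001, 3.027]
force: [0.2, -0.3, -4.2]
gripper_width: 42.8
```

```bash
python3 look.py w4
```

```text
5.8 [445.93271169 -79.36975962 108.16623626] [-3.14151134e+00  1.10071917e-03  3.02678889e+00] 0.001007096293349748
```

View pics/w4.png

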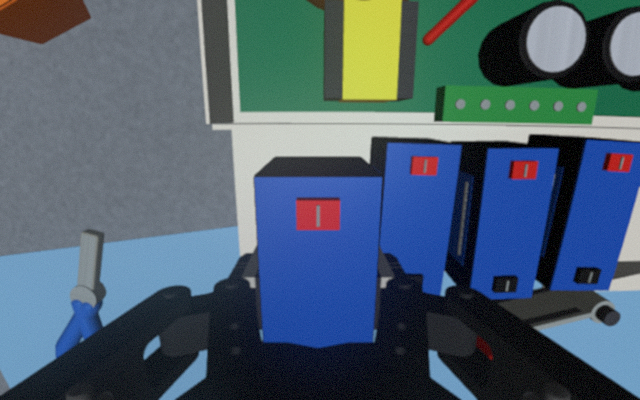

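Call:
play_rows([
  {"delta_pos": [0.7, -1.3, 0], "turn": [0, 0, 0], "grip": 255},
  {"delta_pos": [0.7, -1.3, 2], "turn": [0, 0, 0], "grip": 255},
  {"delta_pos": [0.7, -1.3, 4.5], "turn": [0, 0, 0], "grip": 255},
  {"delta_pos": [0.7, -1.3, 6.5], "turn": [0, 0, 0], "grip": 255},
  {"delta_pos": [0.7, -1.3, 7.3], "turn": [0, 0, 0], "grip": 255},
  {"delta_pos": [0.7, -1.3, 7.5], "turn": [0, 0, 0], "grip": 255},
  {"delta_pos": [0.7, -1.3, 7.5], "turn": [0, 0, 0], "grip": 255},
])

```text
time: 6.72
position: [437.3, -91.7, 32.9]
eef_rot: [-3.141, 0.001, 3.026]
force: [0.1, 0.1, -4.0]
gripper_width: 42.5
```

```bash
python3 look.py w5
```

```text
6.725 [437.26354194 -91.7161641   32.87218317] [-3.14148358e+00  9.06688741e-04  3.02646231e+00] 0.0035994591236025246
```

View pics/w5.png

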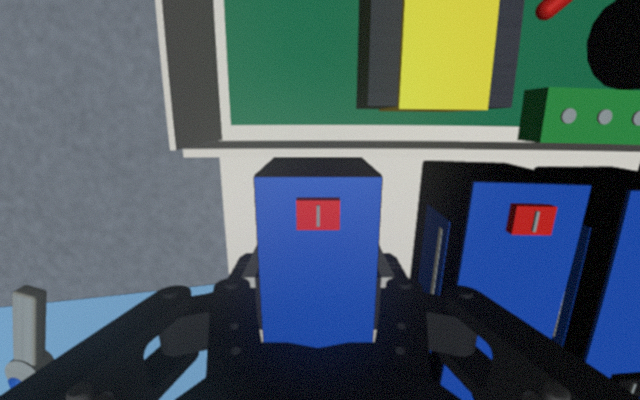

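```bash
cat >> h.py <<'E'
yaw=np.radians(-6.65);ex=np.array([np.cos(yaw),np.sin(yaw)]);ey=np.array([-ex[1],ex[0]])
O=ex*445.0+ey*151.7
def C(w): w=np.atleast_2d(w); return np.c_[(w[:,:2]-O)@ex,(w[:,:2]-O)@ey].round(1).tolist()
E
python3 - <<'E'
from h import *
import pickle
i,s=pickle.load(open("pics/w5.pkl","rb"))
g=cv2.GaussianBlur(cv2.cvtColor(cv2.imread("pics/w5.png"),cv2.COLOR_BGR2GRAY).astype(float),(3,3),0)
for x in (230,380,400):
    print(x,g[140:180:2,x].round())
print("part",C(plane(i,[(230,156),(400,156),(600,156)],[45.]*3)))
print("d edge",C(plane(i,[(257,178),(381,178)],[55.]*2)))
print("c edge",C(plane(i,[(475,184),(591,184)],[55.]*2)))
E
```

```text
230 [163.  95.  81.  87. 140. 196. 203. 203. 202. 204. 203. 204. 204. 204.
 204. 204. 203. 204. 205. 204.]
380 [159.  91.  80.  83. 143. 198. 202. 202. 204. 204. 204. 205. 204. 203.
 204. 204. 178. 108.  76.  93.]
400 [162.  91.  77.  82. 141. 198. 204. 203. 203. 205. 205. 204. 206. 205.
 205. 204. 205. 204. 203. 204.]
part [[-53.2, -222.5], [-53.3, -162.0], [-54.1, -87.0]]
d edge [[-47.1, -211.3], [-47.2, -170.4]]
c edge [[-45.3, -138.6], [-45.5, -97.3]]
```

Call:
play_rows([
  {"delta_pos": [0, 0, 0.05], "turn": [0, 0, 0], "grip": 120},
  {"delta_pos": [0, 0, 0.05], "turn": [0, 0, 0], "grip": 90},
  {"delta_pos": [0, 0, 0.05], "turn": [0, 0, 0], "grip": 90},
  {"delta_pos": [0, 0, 0.05], "turn": [0, 0, 0], "grip": 90},
])

```text
time: 7.28
position: [437.0, -91.5, 31.9]
eef_rot: [-3.142, 0.0, 3.027]
force: [0.1, 1.3, 0.2]
gripper_width: 55.2
```

Call:
play_rows([
  {"delta_pos": [0, 0, -3], "turn": [0, 0, 0], "grip": 90},
  {"delta_pos": [0, 0, -7], "turn": [0, 0, 0], "grip": 90},
  {"delta_pos": [0, 0, -11], "turn": [0, 0, 0], "grip": 90},
  {"delta_pos": [0, -2, -13], "turn": [0, 0, 10], "grip": 100},
  {"delta_pos": [0, -4, -13], "turn": [0, 0, 20], "grip": 100},
  {"delta_pos": [0, -5.3, -13], "turn": [0, 0, 30], "grip": 100},
  {"delta_pos": [-0.1, -5.3, -13], "turn": [0, 0, 40], "grip": 100},
  {"delta_pos": [-0.1, -5.3, -13], "turn": [0, 0, 50], "grip": 100},
  {"delta_pos": [-0.1, -5.3, -13], "turn": [0, 0, 60], "grip": 100},
  {"delta_pos": [-0.1, -5.3, -13], "turn": [0, 0, 70], "grip": 100},
])

```text
time: 8.52
position: [431.6, -144.2, 161.7]
eef_rot: [-3.141, -0.0, 1.799]
force: [0.2, -0.8, 0.7]
gripper_width: 52.2
```

```bash
python3 look.py t1 top
python3 - <<'E'
import cv2
im=cv2.imread("pics/t1.png")
cv2.imwrite("pics/t1c.png",cv2.resize(im[140:270,200:440],None,fx=3.3,fy=3.3,interpolation=cv2.INTER_CUBIC))
E
```

```text
8.525 [ 431.63378553 -144.21466288  161.70804963] [-3.14136849e+00 -1.47188761e-04  1.79896509e+00] 1.387322504228469
```

View pics/t1c.png

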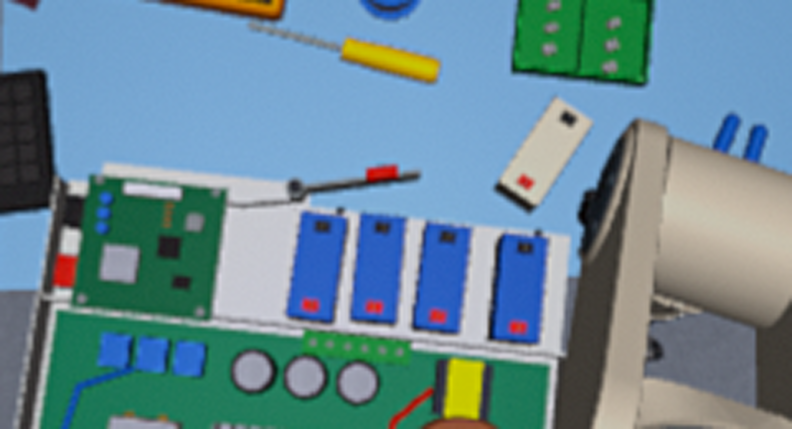

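The top picture shows d standing square behind c, at about (520,285) in the crop, with polarity matching the others. I'll finish the turn and lower behind it.

Call:
play_rows([
  {"delta_pos": [0, 0, 1], "turn": [0, 0, 10], "grip": 100},
  {"delta_pos": [0, 0, 3], "turn": [0, 0, 19.9], "grip": 100},
  {"delta_pos": [0, 0, 6], "turn": [0, 0, 19.9], "grip": 100},
  {"delta_pos": [0, 0, 10], "turn": [0, 0, 19.9], "grip": 100},
  {"delta_pos": [0, 0, 12.7], "turn": [0, 0, 19.9], "grip": 100},
  {"delta_pos": [0, 0, 13.3], "turn": [0, 0, 19.9], "grip": 100},
  {"delta_pos": [0, 0, 13.3], "turn": [0, 0, 19.9], "grip": 100},
])

```text
time: 9.45
position: [431.9, -144.3, 29.0]
eef_rot: [-3.141, -0.0, 1.459]
force: [0.6, -0.6, -0.2]
gripper_width: 51.8
```

```bash
python3 look.py w6; python3 -c "
from h import *
s=arm.get_state();print(C(s['position'][:2]),s['joint_pos'])"
```

```text
9.45 [ 431.88761379 -144.28292122   28.97834927] [-3.14130320e+00 -5.71394304e-05  1.45859196e+00] 0.0045238105485094215
[[1.1, -245.1]] [-3.25720697e-01  4.46609560e-01  2.14134689e+00 -1.36386127e-05
  5.52871270e-01 -2.13186350e-01]
```

View pics/w6.png

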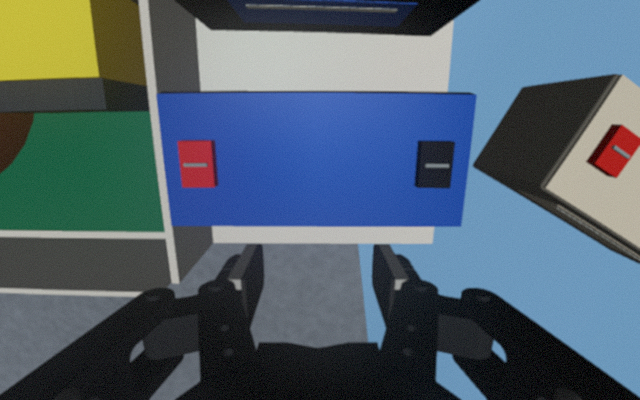

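Call:
play_rows([
  {"delta_pos": [1, 0, 0], "turn": [0, 0, 0], "grip": 100},
  {"delta_pos": [1.8, 0, 0], "turn": [0, 0, 0], "grip": 100},
  {"delta_pos": [2.5, 0, 0], "turn": [0, 0, 0], "grip": 100},
  {"delta_pos": [3.3, 0, 0], "turn": [0, 0, 0], "grip": 100},
  {"delta_pos": [4.1, 0, 0], "turn": [0, 0, 0], "grip": 100},
  {"delta_pos": [4.9, 0, 0], "turn": [0, 0, 0], "grip": 100},
  {"delta_pos": [5.7, 0, 0], "turn": [0, 0, 0], "grip": 100},
  {"delta_pos": [6.5, 0, 0], "turn": [0, 0, 0], "grip": 100},
  {"delta_pos": [7.2, 0, 0], "turn": [0, 0, 0], "grip": 100},
  {"delta_pos": [7.6, 0, 0], "turn": [0, 0, 0], "grip": 100},
])

```text
time: 10.75
position: [440.4, -68.4, 28.8]
eef_rot: [-3.142, 0.0, 1.458]
force: [-0.8, -5.8, 0.1]
gripper_width: 51.9
```

```bash
python3 look.py w7; python3 -c "
from h import *
s=arm.get_state();print(C(s['position'][:2]))"
```

```text
10.75 [440.40297789 -68.41907866  28.75182006] [-3.14150256e+00  2.07237107e-04  1.45776245e+00] 0.06764397518797394
[[0.3, -168.4]]
```

View pics/w7.png

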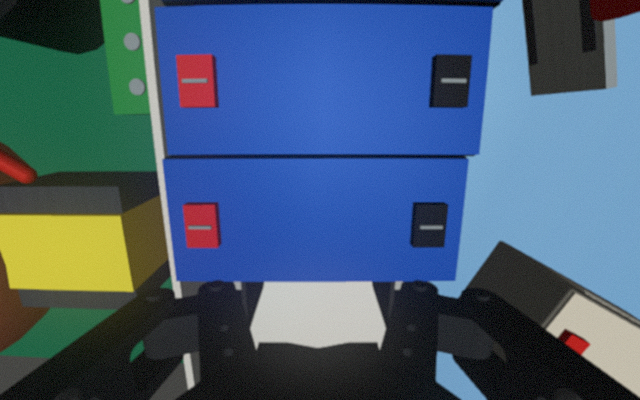

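Call:
play_rows([
  {"delta_pos": [0.8, 0, 0], "turn": [0, 0, 0], "grip": 100},
  {"delta_pos": [1.6, 0, 0], "turn": [0, 0, 0], "grip": 100},
  {"delta_pos": [2.4, 0, 0], "turn": [0, 0, 0], "grip": 100},
  {"delta_pos": [3.2, 0, 0], "turn": [0, 0, 0], "grip": 100},
  {"delta_pos": [4, 0, 0], "turn": [0, 0, 0], "grip": 100},
  {"delta_pos": [4.7, 0, 0], "turn": [0, 0, 0], "grip": 100},
])

```text
time: 11.55
position: [445.5, -22.0, 28.7]
eef_rot: [-3.141, 0.0, 1.458]
force: [-1.5, -8.0, 0.9]
gripper_width: 51.9
```

```bash
python3 look.py w8; python3 look.py t2 top;python3 -c "
from h import *
s=arm.get_state();print(C(s['position'][:2]),s['force'])
a=cv2.imread('pics/w8.png');b=cv2.imread('pics/t2.png')[150:260,200:400]
cv2.imwrite('pics/v8.png',np.vstack([cv2.resize(a[:280],(640,280)),cv2.resize(b,(582,320),interpolation=2)[:, :640] if 0 else cv2.copyMakeBorder(cv2.resize(b,(582,320),interpolation=2),0,0,0,58,0)]))"
```

```text
11.55 [445.48729261 -21.97899846  28.73282156] [-3.14114648e+00  3.84821593e-04  1.45760883e+00] 0.1241613219991286
11.6 [445.57296562 -21.39224231  28.72742067] [-3.14118215e+00  5.72810621e-05  1.45740571e+00] 0.008277465385938017
[[0.1, -121.6]] [-0.10372503 -2.35727241 -0.93784472]
```

View pics/v8.png

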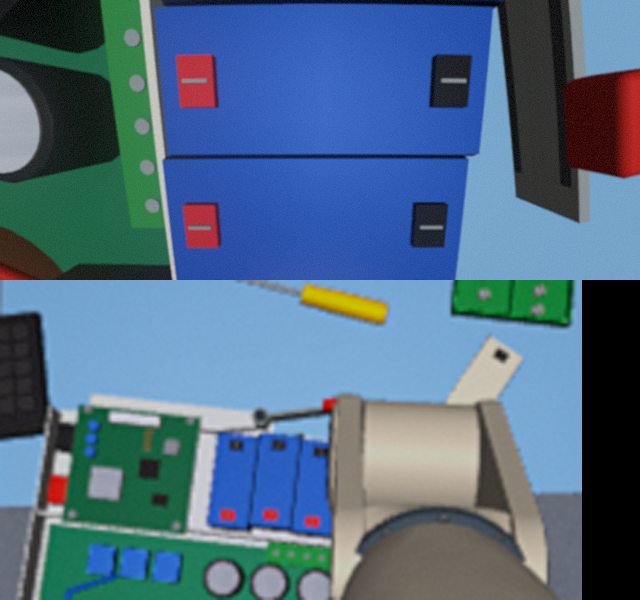

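The four are in contact and straight, and the gate is clear of them. I'll continue through the flare.

Call:
play_rows([
  {"delta_pos": [0.6, 0, 0], "turn": [0, 0, 0], "grip": 100},
  {"delta_pos": [1.3, 0, 0], "turn": [0, 0, 0], "grip": 100},
  {"delta_pos": [2, 0, 0], "turn": [0, 0, 0], "grip": 100},
  {"delta_pos": [2.7, 0, 0], "turn": [0, 0, 0], "grip": 100},
  {"delta_pos": [3.4, 0, 0], "turn": [0, 0, 0], "grip": 100},
  {"delta_pos": [4, 0, 0], "turn": [0, 0, 0], "grip": 100},
])

```text
time: 12.4
position: [449.8, 17.5, 28.7]
eef_rot: [-3.141, 0.001, 1.458]
force: [-1.1, -8.3, 2.1]
gripper_width: 52.1
```

```bash
python3 look.py w9; python3 look.py t3 top;python3 -c "
from h import *
s=arm.get_state();print(C(s['position'][:2]),s['force'])
a=cv2.imread('pics/w9.png');b=cv2.imread('pics/t3.png')[150:260,200:400]
cv2.imwrite('pics/v9.png',np.vstack([cv2.resize(a[:280],(640,280)),cv2.copyMakeBorder(cv2.resize(b,(582,320),interpolation=2),0,0,0,58,0)]))"
```

```text
12.4 [449.84489342  17.46492909  28.71069861] [-3.14086265e+00  5.30018926e-04  1.45757859e+00] 0.10358824971875914
12.45 [449.97776856  18.02684204  28.71873186] [-3.14100442e+00  1.60248505e-04  1.45743043e+00] 0.005971605828741844
[[-0.1, -81.8]] [ 0.16016726 -3.18078642 -0.49146376]
```

View pics/v9.png

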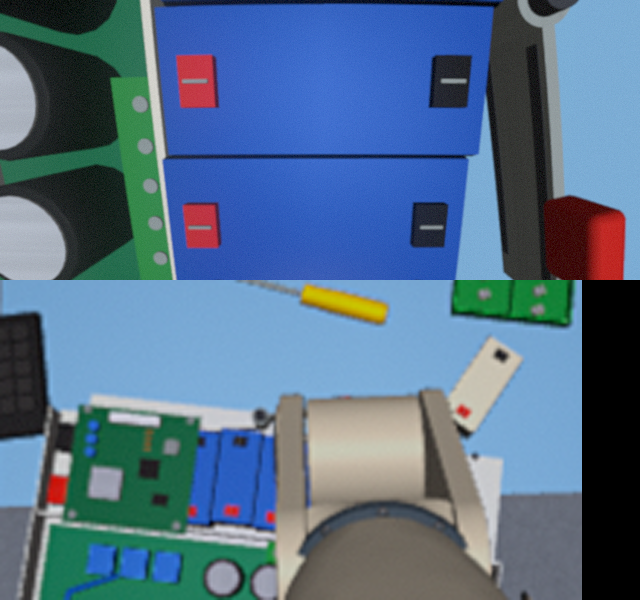

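Call:
play_rows([
  {"delta_pos": [0.6, 0, 0], "turn": [0, 0, 0], "grip": 100},
  {"delta_pos": [1.3, 0, 0], "turn": [0, 0, 0], "grip": 100},
  {"delta_pos": [2, 0, 0], "turn": [0, 0, 0], "grip": 100},
  {"delta_pos": [2.7, 0, 0], "turn": [0, 0, 0], "grip": 100},
  {"delta_pos": [3.4, 0, 0], "turn": [0, 0, 0], "grip": 100},
  {"delta_pos": [4.1, 0, 0], "turn": [0, 0, 0], "grip": 100},
  {"delta_pos": [4.8, 0, 0], "turn": [0, 0, 0], "grip": 100},
])

```text
time: 13.38
position: [455.1, 65.0, 28.6]
eef_rot: [-3.14, 0.001, 1.457]
force: [-0.2, -7.2, 1.3]
gripper_width: 51.7
```

```bash
python3 look.py w10; python3 -c "
from h import *
s=arm.get_state();print(C(s['position'][:2]),s['force'])"
```

```text
13.375 [455.05170376  65.0078656   28.6150714 ] [-3.14041295e+00  6.74145763e-04  1.45748023e+00] 0.11785849418629996
[[-0.4, -33.8]] [-1.10299301 -3.49306564 -0.32816245]
```

View pics/w10.png

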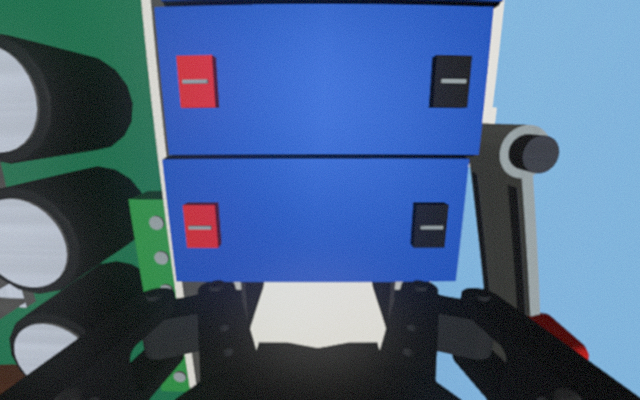

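Call:
play_rows([
  {"delta_pos": [0.6, 0, 0], "turn": [0, 0, 0], "grip": 100},
  {"delta_pos": [1.3, 0, 0], "turn": [0, 0, 0], "grip": 100},
  {"delta_pos": [2, 0, 0], "turn": [0, 0, 0], "grip": 100},
  {"delta_pos": [2.7, 0, 0], "turn": [0, 0, 0], "grip": 100},
  {"delta_pos": [3.4, 0, 0], "turn": [0, 0, 0], "grip": 100},
  {"delta_pos": [4.1, 0, 0], "turn": [0, 0, 0], "grip": 100},
])

```text
time: 14.18
position: [459.6, 105.6, 28.6]
eef_rot: [-3.14, 0.001, 1.457]
force: [-0.1, -7.9, 0.7]
gripper_width: 51.8
```

```bash
python3 look.py w11; python3 -c "
from h import *
s=arm.get_state();print(C(s['position'][:2]),s['force'])"
```

```text
14.175 [459.57537476 105.59749692  28.56857787] [-3.14014203e+00  8.99462094e-04  1.45749909e+00] 0.11248713965296733
[[-0.6, 7.2]] [-0.77931303 -2.73706032 -0.80986641]
```

View pics/w11.png

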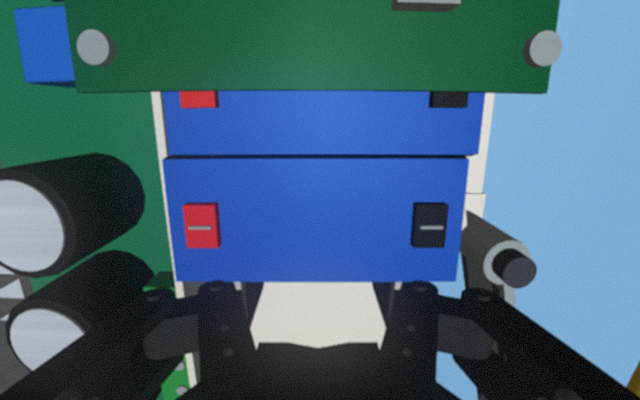

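Call:
play_rows([
  {"delta_pos": [0.3, 0, 0], "turn": [0, 0, 0], "grip": 100},
  {"delta_pos": [0.5, 0, 0], "turn": [0, 0, 0], "grip": 100},
  {"delta_pos": [0.7, 0, 0], "turn": [0, 0, 0], "grip": 100},
  {"delta_pos": [0.8, 0, 0], "turn": [0, 0, 0], "grip": 100},
])

```text
time: 14.72
position: [460.5, 113.4, 28.6]
eef_rot: [-3.14, 0.001, 1.458]
force: [-1.5, -7.6, 1.4]
gripper_width: 52.0
```

```bash
python3 -c "
from h import *
s=arm.get_state();print(C(s['position'][:2]),s['force'])"
```

```text
[[-0.7, 14.3]] [-1.5144573  -7.58082517  1.35363418]
```

Not home yet: the force is still only sliding level, about 8 N. I'll go on in 1 mm steps.

Call:
play_rows([
  {"delta_pos": [0.1, 0, 0], "turn": [0, 0, 0], "grip": 100},
  {"delta_pos": [0.2, 0, 0], "turn": [0, 0, 0], "grip": 100},
  {"delta_pos": [0.3, 0, 0], "turn": [0, 0, 0], "grip": 100},
])

```text
time: 15.1
position: [459.9, 115.1, 28.3]
eef_rot: [-3.139, 0.003, 1.458]
force: [-0.4, -24.4, 0.9]
gripper_width: 52.3
```

```bash
python3 -c "
from h import *
s=arm.get_state();print(C(s['position'][:2]),s['force'])"
```

```text
[[-1.5, 15.9]] [ -0.41009431 -24.35094954   0.94251759]
```

Call:
play_rows([
  {"delta_pos": [0.1, 0, 0], "turn": [0, 0, 0], "grip": 100},
  {"delta_pos": [0.15, 0, 0], "turn": [0, 0, 0], "grip": 100},
  {"delta_pos": [0.15, 0, 0], "turn": [0, 0, 0], "grip": 100},
])

```text
time: 15.48
position: [459.8, 115.2, 28.1]
eef_rot: [-3.138, 0.004, 1.458]
force: [0.4, -30.4, 2.1]
gripper_width: 51.8
```

```bash
python3 look.py w12; python3 -c "
from h import *
s=arm.get_state();print(C(s['position'][:2]),s['force'])
import pickle
i,_=pickle.load(open('pics/w12.pkl','rb'))
print('home rear edge px', proj(i,[np.r_[O+ex*a+ey*28,55] for a in (-48,48)]).tolist())"
```

```text
15.475 [459.81523717 115.23146663  28.14193595] [-3.13796185  0.00427269  1.45758064] 0.0025274813574394372
[[-1.6, 16.0]] [  0.21738629 -30.35432861   0.64135515]
home rear edge px [[184.05307257973777, 282.5542653563824], [459.50065234590625, 283.66987375475054]]
```

View pics/w12.png

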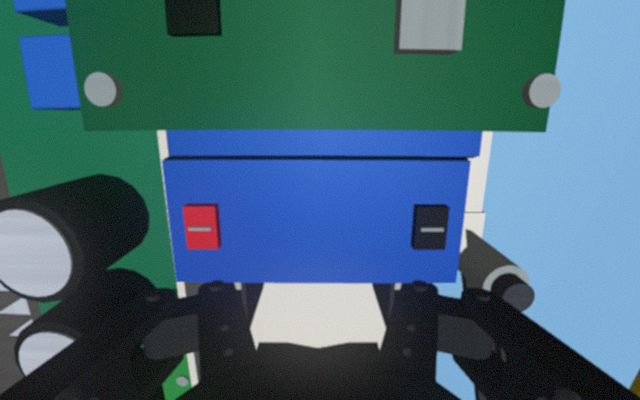

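The rear edge of d at row 282 matches the predicted home line (282.6–283.7), and force rose to 30 N with no further motion. The row is home. I'll back off, lift, and move outside the gate tab.

Call:
play_rows([
  {"delta_pos": [-1, 0, 0], "turn": [0, 0, 0], "grip": 100},
  {"delta_pos": [-3, 0, 0], "turn": [0, 0, 0], "grip": 100},
  {"delta_pos": [-3.5, 0, -4], "turn": [0, 0, 0], "grip": 100},
  {"delta_pos": [-3.5, 0, -9], "turn": [0, 0, 0], "grip": 180},
  {"delta_pos": [-3.5, 1, -13], "turn": [0, 0, 0], "grip": 255},
  {"delta_pos": [-4.5, 5, -13], "turn": [0, 0, 0], "grip": 255},
  {"delta_pos": [-6, 9.5, -13], "turn": [0, 0, 0], "grip": 255},
  {"delta_pos": [-6.8, 12.6, -13], "turn": [0, 0, 0], "grip": 255},
  {"delta_pos": [-6.8, 12.6, -13], "turn": [0, 0, 0], "grip": 255},
  {"delta_pos": [-6.8, 12.6, -13], "turn": [0, 0, 0], "grip": 255},
])

```text
time: 16.77
position: [578.3, 36.9, 158.4]
eef_rot: [-3.14, -0.0, 1.457]
force: [0.1, 0.2, 0.1]
gripper_width: -0.1
```

```bash
python3 look.py w13;python3 look.py t4 top; python3 -c "
from h import *
s=arm.get_state();print(C(s['position'][:2]),s['force'])
a=cv2.imread('pics/w13.png');b=cv2.imread('pics/t4.png')[140:260,200:400]
cv2.imwrite('pics/t4c.png',cv2.resize(b,None,fx=4,fy=4,interpolation=2))"
```

```text
16.775 [578.27349128  36.86051835 158.35818972] [-3.1402588e+00 -2.6001378e-04  1.4571700e+00] 0.01286015066270131
16.825 [578.07618786  37.01519996 158.4702906 ] [-3.14031967e+00 -1.79543874e-04  1.45756117e+00] 0.003627051915689807
[[124.9, -47.9]] [0.17350053 0.25067803 0.0603249 ]
```

View pics/w13.png

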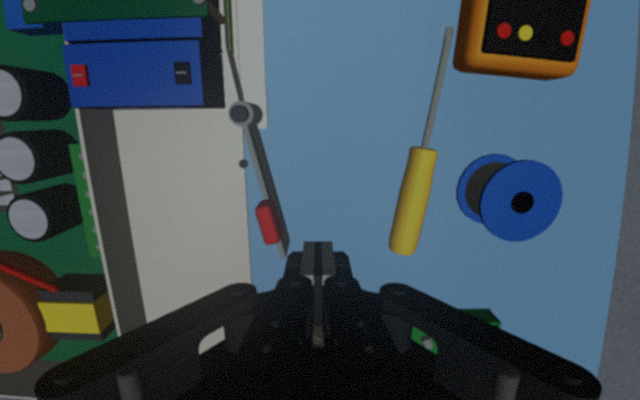

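View pics/t4c.png

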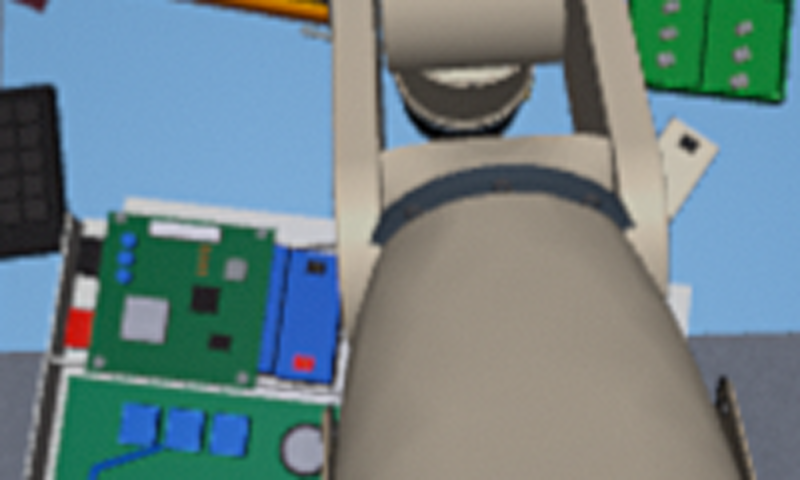

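```bash
python3 -c "
from h import *
import pickle
i,s=pickle.load(open('pics/w13.pkl','rb'))
print('tab',C(plane(i,[(265,211)],[70.])),'hinge',C(plane(i,[(241,113)],[56.])),'d rear',C(plane(i,[(73,107),(201,107)],[55.]*2)),'gate tip',C(plane(i,[(282,256)],[48.])))
im=cv2.imread('pics/w13.png'); cv2.imwrite('pics/w13c.png',cv2.resize(im[0:270,50:310],None,fx=2.2,fy=2.2,interpolation=2))
"
```

```text
tab [[88.4, -43.9]] hinge [[72.0, 22.6]] d rear [[-49.0, 28.2], [43.9, 26.8]] gate tip [[96.7, -88.1]]
```

View pics/w13c.png

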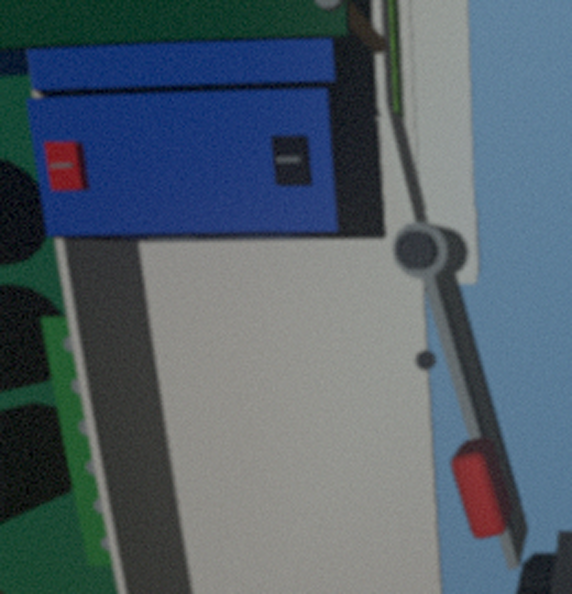

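Call:
play_rows([
  {"delta_pos": [0, 0, 4], "turn": [0, 0, 0], "grip": 255},
  {"delta_pos": [0, 0, 7.5], "turn": [0, 0, 0], "grip": 255},
  {"delta_pos": [0, 0, 8.8], "turn": [0, 0, 0], "grip": 255},
  {"delta_pos": [0, 0, 8.8], "turn": [0, 0, 0], "grip": 255},
])

```text
time: 17.38
position: [578.6, 37.0, 70.6]
eef_rot: [-3.14, 0.0, 1.458]
force: [-0.6, 0.7, -0.5]
gripper_width: 0.0
```

```bash
python3 -c "
from h import *
s=arm.get_state();p=np.array(C(s['position'][:2])[0]);print(p,s['position'],s['force'])
y=s['eef_rot'][2]; tx=np.array([np.cos(y),np.sin(y)]); ty=np.array([np.sin(y),-np.cos(y)])
for th in np.arange(1.65,-0.01,-0.15):
    c,sn=np.cos(th),np.sin(th)
    t=np.array([70-80*c,22-80*sn])+np.array([sn,-c])*(6+14.5*abs(sn)+11*abs(c))
    w=O+ex*t[0]+ey*t[1]-s['position'][:2]
    print(round(th,2),t.round(1),'cm',(tx@w/10).round(2),(ty@w/10).round(2))
"
```

```text
[125.4 -48. ] [578.60406862  36.95249909  70.57025729] [-0.61164476  0.65511604 -0.49027303]
1.65 [ 97.6 -56.1] cm -0.8 -2.79
1.5 [ 85.5 -59.3] cm -1.12 -3.99
1.35 [ 74.5 -61. ] cm -1.29 -5.1
1.2 [ 62.9 -61.1] cm -1.29 -6.26
1.05 [ 51.1 -59.4] cm -1.11 -7.44
0.9 [ 39.2 -55.7] cm -0.75 -8.62
0.75 [ 27.8 -50. ] cm -0.18 -9.77
0.6 [ 17.1 -42.4] cm 0.6 -10.83
0.45 [  7.6 -32.8] cm 1.56 -11.78
0.3 [ -0.3 -21.5] cm 2.69 -12.56
0.15 [-6.3 -8.8] cm 3.96 -13.16
0.0 [-10.   5.] cm 5.34 -13.53
```

Call:
play_rows([
  {"delta_pos": [-0.5, -1.5, 0], "turn": [0, 0, 0], "grip": 255},
  {"delta_pos": [-0.8, -2.8, 0], "turn": [0, 0, 0], "grip": 255},
  {"delta_pos": [-1.1, -4, 0], "turn": [0, 0, 0], "grip": 255},
  {"delta_pos": [-1.3, -5.1, 0], "turn": [0, 0, 0], "grip": 255},
  {"delta_pos": [-1.3, -6.3, 0], "turn": [0, 0, 0], "grip": 255},
  {"delta_pos": [-1.1, -7.4, 0], "turn": [0, 0, 0], "grip": 255},
  {"delta_pos": [-0.7, -8.6, 0], "turn": [0, 0, 0], "grip": 255},
  {"delta_pos": [-0.2, -9.7, 0], "turn": [0, 0, 0], "grip": 255},
])

```text
time: 18.38
position: [481.8, 46.1, 70.7]
eef_rot: [-3.141, 0.0, 1.458]
force: [3.2, 0.1, -0.5]
gripper_width: -0.1
```

```bash
python3 look.py w14
```

```text
18.375 [481.76476475  46.0548164   70.7049599 ] [-3.14131024e+00  1.98751594e-04  1.45757161e+00] 0.1627760741360386
```

View pics/w14.png

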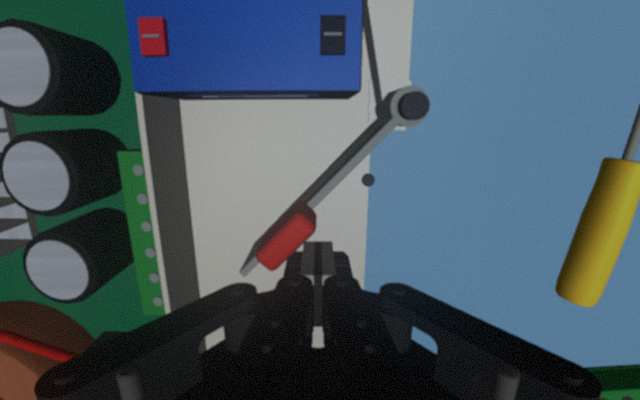

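Call:
play_rows([
  {"delta_pos": [0.8, -1.1, 0], "turn": [0, 0, 0], "grip": 255},
  {"delta_pos": [1.75, -2.1, 0], "turn": [0, 0, 0], "grip": 255},
  {"delta_pos": [2.9, -2.85, 0], "turn": [0, 0, 0], "grip": 255},
  {"delta_pos": [3.8, -3.3, 0], "turn": [0, 0, 0], "grip": 255},
  {"delta_pos": [4.6, -3.6, 0], "turn": [0, 0, 0], "grip": 255},
  {"delta_pos": [5.2, -3.8, 0], "turn": [0, 0, 0], "grip": 255},
  {"delta_pos": [5.5, -3.85, 0], "turn": [0, 0, 0], "grip": 255},
])

```text
time: 19.3
position: [450.3, 104.9, 70.7]
eef_rot: [-3.141, 0.0, 1.458]
force: [1.5, -6.0, -1.1]
gripper_width: 0.1
```

```bash
python3 look.py w15;python3 -c "
from h import *
s=arm.get_state();print(C(s['position'][:2]),s['force'])"
```

```text
19.3 [450.27993925 104.91953157  70.67948275] [-3.14099826e+00  4.15723477e-04  1.45791764e+00] 0.04668306645889459
[[-9.9, 4.6]] [ 0.28278762 -0.83870446 -0.27339857]
```

View pics/w15.png

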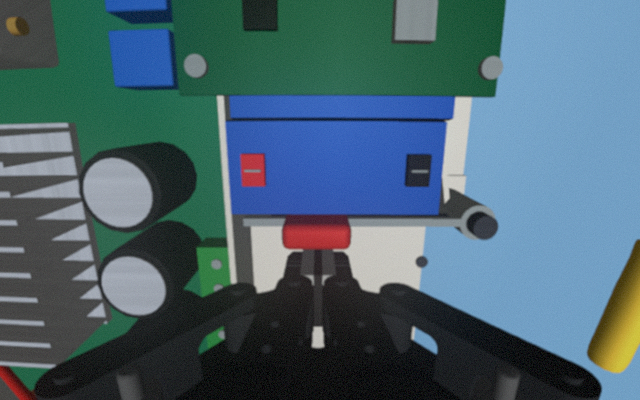

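Call:
play_rows([
  {"delta_pos": [0.1, 0, 0], "turn": [0, 0, 0], "grip": 255},
  {"delta_pos": [0.2, 0, 0], "turn": [0, 0, 0], "grip": 255},
  {"delta_pos": [0.3, 0, 0], "turn": [0, 0, 0], "grip": 255},
  {"delta_pos": [0.3, 0, 0], "turn": [0, 0, 0], "grip": 255},
])

```text
time: 19.85
position: [450.2, 105.3, 70.6]
eef_rot: [-3.14, 0.004, 1.459]
force: [1.9, -21.7, 4.6]
gripper_width: -0.1
```

```bash
python3 -c "
from h import *
s=arm.get_state();print(C(s['position'][:2]),s['force'])"
```

```text
[[-10.0, 5.0]] [  1.89525239 -21.69886188   4.56559872]
```

The gate reached its hard stop: TCP y is 5.0, as predicted for θ = 0, with force up to 22 N. I'll retreat and check.

Call:
play_rows([
  {"delta_pos": [-1, 0, 0], "turn": [0, 0, 0], "grip": 255},
  {"delta_pos": [-4, 0, 0], "turn": [0, 0, 0], "grip": 255},
  {"delta_pos": [-6, 0, -4], "turn": [0, 0, 0], "grip": 255},
  {"delta_pos": [-8, 0, -10], "turn": [0, 0, 0], "grip": 255},
  {"delta_pos": [-12, 0, -16], "turn": [0, 0, 0], "grip": 255},
  {"delta_pos": [-14, 0, -20], "turn": [0, 0, 0], "grip": 255},
  {"delta_pos": [-14, 0, -20], "turn": [0, 0, 0], "grip": 255},
  {"delta_pos": [-14, 0, -20], "turn": [0, 0, 0], "grip": 255},
])

```text
time: 20.85
position: [434.6, -31.3, 270.3]
eef_rot: [-3.141, -0.001, 1.457]
force: [0.6, 0.8, -0.1]
gripper_width: -0.1
```

```bash
python3 look.py w16; python3 look.py s2 scene; python3 look.py t5 top; python3 -c "
from h import *
im=cv2.imread('pics/w16.png'); cv2.imwrite('pics/w16c.png',cv2.resize(im[0:270,160:480],None,fx=2.2,fy=2.2,interpolation=2))
b=cv2.imread('pics/s2.png')[110:300,180:500]; cv2.imwrite('pics/s2c.png',cv2.resize(b,None,fx=2.5,fy=2.5,interpolation=2))"
```

```text
20.85 [434.55519191 -31.29930049 270.28286149] [-3.14103061e+00 -6.00620504e-04  1.45664529e+00] 0.02442412797380003
20.9 [434.23028261 -31.04370401 269.65515398] [-3.13956352e+00 -4.46305276e-04  1.45727234e+00] 0.01505564654321056
20.95 [434.14830851 -30.92500193 269.38370318] [-3.13885487e+00 -2.80666577e-04  1.45770144e+00] 0.00788441161096761
```

View pics/w16c.png

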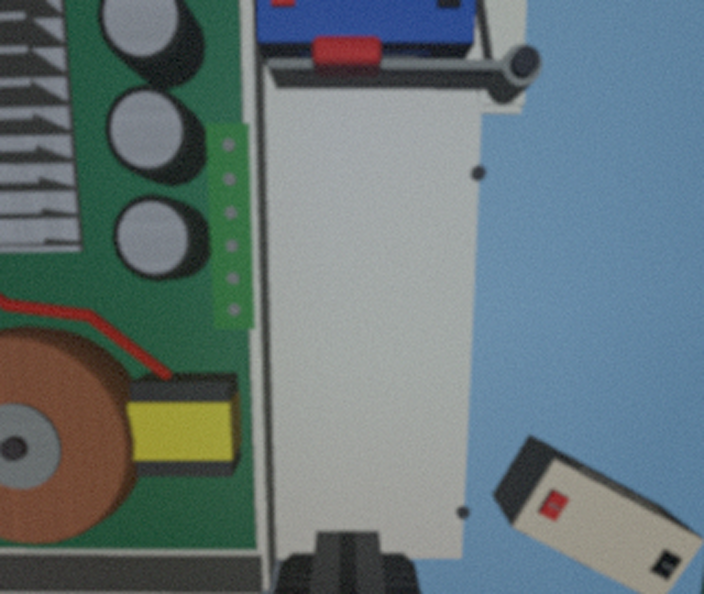

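View pics/s2c.png

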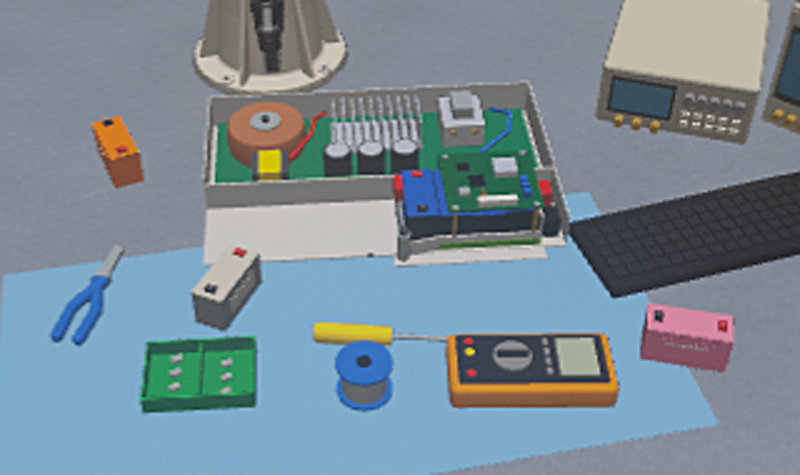

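The gate lies straight across the bay, parallel to d's rear face: gate top row ~65 and d's lid edge row ~42 in the wrist crop. The four batteries sit in line under the board, the bystanders look unmoved, and the arm is clear.

```bash
python3 -c "
from station import hand_in
print(hand_in())"
```

```text
the job is handed in; nothing more can be done
None
```

The fourth battery is in the bay, all four are pushed home as one straight row, and the gate is shut. I handed the job in at about 21 s of the 64 s allowed.

I stood battery_d square behind battery_c with its terminals matching the others. I then pushed the row with two spread fingers until it met the stop, and swung the gate shut by its tab.

**Row home:** at the end of the push the force rose from about 8 N sliding to 30 N with no further movement. In the wrist picture the rear face of d was at chassis y ≈ 27–28 mm, against 28 mm expected. The batteries I could see stayed upright and square all the way; the leading ones under the board could not be seen directly.

**Gate shut:** it stopped hard at the predicted shut position, at 22 N. It stayed there, parallel to d's rear face, after the arm withdrew.

**Bystanders:** the final scene picture shows the old battery, tools and look-alikes apparently where they were. The arm is clear of everything.

**Disagreement:** an early camera estimate of the hinge was about 5 mm off the partition-based fit in x. I used the partition fit, and the push and the gate both ended where it predicted.

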